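# Find the food case whose catch has not snapped, shut it and set it aside

## Robot

A 7-joint arm with a two-finger parallel gripper is mounted at the origin on a cart in front of the work surface, level with it; the furniture and walls round the work are solid. World frame = base frame: x ahead of the robot, y to its left, z up, the work surface at z = 0. Lengths are in mm, angles in rad, forces in N, time in s.
With the tool pointing down it reaches from about 425 to 950 mm from the base axis. Payload 4.7 kg.
Tool frame: the origin (TCP) lies at the very end of the fingers, on their centre line; the grasp point (between the pads) lies hold_point_z behind it (hold_point_z is the distance from the TCP to the grasp point, in mm); z points along the fingers, y is the line along which they close (so a half turn about z gives the same grasp; the last joint's range is limited). The gripper opens to 85 mm and grips with 20 to 120 N. Pads are 22 mm wide; open, the fingers measure 114 mm over their backs; the gripper's body (76 mm by 85 mm) begins 54 mm behind the grasp point. The pads swing forward as they close: fully open they stand 13 mm farther back than shut.
Start: joints at [1.231, 0.469, -0.049, 1.532, 0.024, 1.141, -0.082], TCP at [206.477, -642.665, 200.735] pointing down, gripper open.
Joint ranges: [-2.59, 2.59], [-0.33, 1.99], [-1.39, 1.29], [0.1, 2.45], [-1.04, 4.18], [0.21, 1.99], [-2.66, 2.66]. Speed limits (rad/s): [2.57, 2.57, 3.14, 3.14, 3.14, 3.14, 3.14].

## Interface

Orientations are given as a unit quaternion [w, x, y, z].
In Python, from station import sense, grab_frame, get_calibration, close_job, hold_point_z gives the robot as it stands.
- The arm moves only by the shell command python3 -m inch 'ROWS' [FORCE]. ROWS is JSON, a list that holds one entry, the list of rows, each a list of 5 numbers: the shift along the tool's x, y, z in units of 2.5 cm (1.0 is 2.5 cm), then the turn about the tool's z in units of 0.08 rad (1.0 is 0.08 rad), then the opening, from -1 (shut) to 1 (fully open), so that 0 is half open. A call has 1 to 12 rows; each row shifts and turns the commanded pose from where the row before left it, along the tool's axes as they then stand; what a row does not reach is not made up. A row lasts 1/10 s, in which the tool goes at most 50 mm and 8.59 degrees, less where a joint would pass 70% of its speed; a pose out of reach is approached as far as the arm can. A call with a number of a shift or a turn outside -1 to 1 is refused whole. A call with a gripper value outside its range is refused whole. The fingers move at their own pace and stop on an object; FORCE is the grip in N (left out, the last holds). Time passes only in rows, so rows that do not move let the fingers close. It gives the time, the measured TCP pose, the force, the opening and the grip force at its end, in the units of the state.
- sense(): the state, without advancing time (a new reading comes with each control period).
- grab_frame(name): name is "scene" or "top"; returns the picture (384x512x3 uint8, red, green, blue); there is no depth.
- get_calibration(name): a dict with "fx", "fy", "cx", "cy" (pixels), "k1" (the pictures are not rectified: a ray, as slopes to the right and down, at radius r is drawn at 1 + k1 r^2 times it, then the intrinsics apply), "world_from_camera" (4x4, takes a point from camera to world coordinates). Camera axes: x right, y down, z forward; pixel columns grow to the right and rows downward; lengths in mm; the calibration is good to about 2 mm. A picture is of the moment at which its call begins. get_calibration takes no time and is no camera call.
- close_job(): hands the job in; it is judged then, once.
The state is a dict: "time": time; "qpos": joint angles; "qd": joint speeds; "effort": joint torques, N m; "tcp_pos": TCP position; "ee_rot": TCP orientation; "contact_force": force on the tool from outside, world axes, zero at the start; "moment": the same for the moment, N m; "gripper_width": finger opening in mm; "gripper_force": force on a finger pad.
Only numpy, scipy, OpenCV 4.12 (cv2) and the standard library are available. Lean on these libraries where they do the work, as an engineer would, in place of code of your own. Each camera call takes 0.05 s, during which the arm holds its last target. There are 200 camera calls.

## Task

One of the three green-lidded food cases only looks shut: its catch has not snapped. Tug lids up a little by their black bars until you find the one that comes up alone, push that lid down where the case stands until its catch snaps home, and then take that case by its white sides, not by the lid bar, and set it down, without dropping it, flat near the middle of the blue board so that we know which it was. Leave the other two cases where they stand and do not disturb the glass, garlic and red-capped spice jar.

Things in the scene. Friction and masses are not known exactly. Their poses are not given: they have to be found in the camera images.
- case_a_mid (a point): centre of one of three identical loose clip-lid food cases (about 0.37 kg), 22 mm above its underside: white box 120 mm long (own x, front -x), 60 mm wide (y), green lid, grey catch housing 14 mm out of the front. Grip its white sides (60 mm apart, 0 to 30 mm up). Lid top 45 mm, bar top 63 mm above the underside when home, bar about 69 mm at the start.
- bar_a: black round bar handle on the lid of case a, 12 mm thick, 40 mm long along its own y (the width of the case), on a 5 mm web; origin at the middle of the bar, 12 mm above the lid's top and 102 mm from the hinge, that is 42 mm forward (-x) of the case's centre; it is near the front, over the catch.
- lid_a (a joint): lid angle of case a, rad: 0 home, grows as it opens; hinge on the rear (+x) top edge, 60 mm behind the centre, 40 mm above the underside. All lids stand 0.06 proud at first, caught or not. Tugged, a caught lid stays under 0.08 and lifts the case's front; the uncaught one comes up alone, and falls back to 0.06 if let go.
- case_a: case a as a whole; origin under its centre. Pushing the uncaught case's bar down 6.5 mm (6 to 12 N) snaps its catch and the lid stays under 0.015. Caught lids have a springy seal and return to 0.06 when pushed. The catch is hidden in the housing, so looks do not tell.
- case_b_mid (a point): centre of one of three identical loose clip-lid food cases (about 0.37 kg), 22 mm above its underside: white box 120 mm long (own x, front -x), 60 mm wide (y), green lid, grey catch housing 14 mm out of the front. Grip its white sides (60 mm apart, 0 to 30 mm up). Lid top 45 mm, bar top 63 mm above the underside when home, bar about 69 mm at the start.
- bar_b: black round bar handle on the lid of case b, 12 mm thick, 40 mm long along its own y (the width of the case), on a 5 mm web; origin at the middle of the bar, 12 mm above the lid's top and 102 mm from the hinge, that is 42 mm forward (-x) of the case's centre; it is near the front, over the catch.
- lid_b (a joint): lid angle of case b, rad: 0 home, grows as it opens; hinge on the rear (+x) top edge, 60 mm behind the centre, 40 mm above the underside. All lids stand 0.06 proud at first, caught or not. Tugged, a caught lid stays under 0.08 and lifts the case's front; the uncaught one comes up alone, and falls back to 0.06 if let go.
- case_b: case b as a whole; origin under its centre. Pushing the uncaught case's bar down 6.5 mm (6 to 12 N) snaps its catch and the lid stays under 0.015. Caught lids have a springy seal and return to 0.06 when pushed. The catch is hidden in the housing, so looks do not tell.
- case_c_mid (a point): centre of one of three identical loose clip-lid food cases (about 0.37 kg), 22 mm above its underside: white box 120 mm long (own x, front -x), 60 mm wide (y), green lid, grey catch housing 14 mm out of the front. Grip its white sides (60 mm apart, 0 to 30 mm up). Lid top 45 mm, bar top 63 mm above the underside when home, bar about 69 mm at the start.
- bar_c: black round bar handle on the lid of case c, 12 mm thick, 40 mm long along its own y (the width of the case), on a 5 mm web; origin at the middle of the bar, 12 mm above the lid's top and 102 mm from the hinge, that is 42 mm forward (-x) of the case's centre; it is near the front, over the catch.
- lid_c (a joint): lid angle of case c, rad: 0 home, grows as it opens; hinge on the rear (+x) top edge, 60 mm behind the centre, 40 mm above the underside. All lids stand 0.06 proud at first, caught or not. Tugged, a caught lid stays under 0.08 and lifts the case's front; the uncaught one comes up alone, and falls back to 0.06 if let go.
- case_c: case c as a whole; origin under its centre. Pushing the uncaught case's bar down 6.5 mm (6 to 12 N) snaps its catch and the lid stays under 0.015. Caught lids have a springy seal and return to 0.06 when pushed. The catch is hidden in the housing, so looks do not tell.
- board: blue chopping board lying flat on the worktop, fixed, 190 mm (own x) by 280 mm (own y), 10 mm thick; origin at the centre of its underside
- glass: loose drinking glass, 81 mm wide, 92 mm high, behind the cases; bystander; origin under its centre
- garlic: loose garlic bulb, 60 mm; bystander; origin under its centre
- spice: loose spice jar with a red cap, 45 mm wide, 106 mm high; bystander; origin under its centre
There are look-alikes about, which are no part of the job. Leave any purple look-alike of the case_b alone.

How it is judged:
By the outcome, as a careful person would: the job done as asked, in the order asked, and still so for the second after the job is handed in, with the robot touching nothing.
It also fails if it takes over 72 s, if anything falls off the work surface, if the arm or the gripper's body presses on something with over 40 N, if the wrist force passes 120 N, or if a joint passes its speed limit or range.

## Working session

There is one attempt and no reset: what is moved stays moved. The work goes in short steps, Python scripts to look and compute and a shell command to move; the robot and the scene stay as the last step left them, time stands still between calls to the robot, and variables do not carry over. Pictures are saved under pics/ and viewed, at most 10 in all, crops included, and the job is handed in when it is done.

```bash
mkdir -p pics; ls; python3 - <<'E'
from station import *
import cv2,numpy as np
print(sense()); print(hold_point_z if not callable(hold_point_z) else hold_point_z())
for n in("scene","top"):
    c=get_calibration(n);print(n,{k:(np.round(v,3).tolist()) for k,v in c.items()})
    cv2.imwrite(f"pics/{n}0.png",grab_frame(n)[...,::-1])
E
```

```text
pics
{'time': 0.0, 'qpos': array([ 1.23108333,  0.46946008, -0.04862188,  1.53371894,  0.02407699,
        1.14100487, -0.08231402]), 'qd': array([ 5.13127746e-04,  9.95319553e-04,  2.17416246e-05,  1.10151831e-03,
       -1.52637311e-03, -6.47931163e-04, -2.13901219e-05]), 'effort': array([-1.71158190e-04, -5.10310721e+01, -4.66643774e-02, -2.37717193e+01,
        1.05723136e-02,  7.55366549e-03,  8.96906101e-06]), 'tcp_pos': array([ 206.26420851, -642.01745441,  199.63841013]), 'ee_rot': array([-9.87773189e-04,  9.87945674e-01,  1.54797733e-01, -1.76003079e-04]), 'contact_force': array([ 0.62771024,  0.36455478, -0.05178907]), 'moment': array([ 0.00707104, -0.01627384, -0.03163836]), 'gripper_force': 0.0, 'gripper_width': 85.4709352313276}
18.700000000000003
scene {'fx': 405.467, 'fy': 405.467, 'cx': 257.056, 'cy': 188.804, 'k1': -0.061, 'world_from_camera': [[-0.732, -0.462, 0.5, -70.229], [-0.681, 0.486, -0.548, 822.31], [0.01, -0.742, -0.671, 973.095], [0.0, 0.0, 0.0, 1.0]]}
top {'fx': 428.553, 'fy': 428.553, 'cx': 250.452, 'cy': 190.386, 'k1': -0.011, 'world_from_camera': [[0.005, -0.997, 0.071, 497.927], [-1.0, -0.006, -0.013, 84.393], [0.014, -0.071, -0.997, 1546.541], [0.0, 0.0, 0.0, 1.0]]}
```

View pics/top0.png

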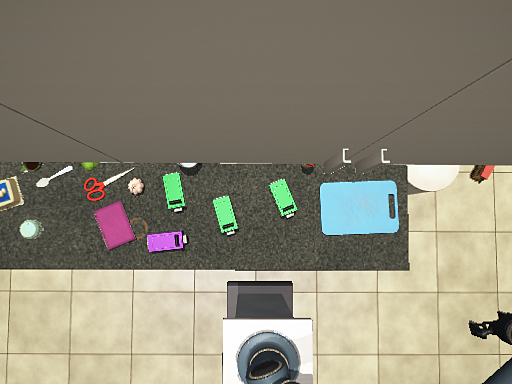

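View pics/scene0.png

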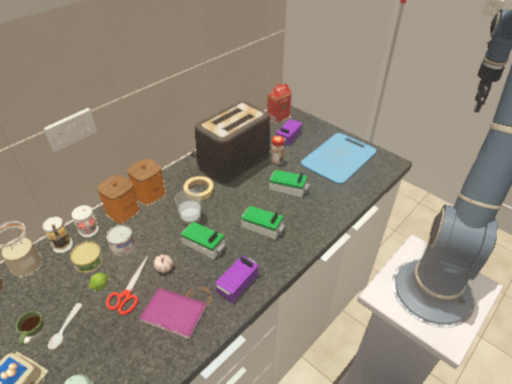

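The top view shows green cases near (174,190), (225,215) and (283,198), with the board near (360,208). The fronts with black bars and grey catches point down, towards the robot. The scene view agrees: cases at (202,239), (262,222) and (288,183), glass at (189,208), garlic at (163,263), spice jar at (278,150) and purple look-alikes at (237,278) and (289,131).

```bash
cat > h.py <<'E'
from station import *
import cv2,numpy as np
from scipy.spatial.transform import Rotation as R
def ray(n,uv):
    c=get_calibration(n);K=np.array([[c['fx'],0,c['cx']],[0,c['fy'],c['cy']],[0,0,1.]])
    p=cv2.undistortPoints(np.float64(uv).reshape(-1,1,2),K,np.array([c['k1'],0,0,0.]))[:,0]
    T=np.array(c['world_from_camera']);d=np.c_[p,np.ones(len(p))]@T[:3,:3].T
    return T[:3,3],d
def plane(n,uv,z):
    o,d=ray(n,uv);return o+d*((z-o[2])/d[:,2])[:,None]
def mask(im,lo,hi):return cv2.inRange(cv2.cvtColor(im,cv2.COLOR_RGB2HSV),lo,hi)
def blobs(m,amin=150):
    cs,_=cv2.findContours(m,cv2.RETR_EXTERNAL,cv2.CHAIN_APPROX_NONE)
    return [c for c in cs if cv2.contourArea(c)>amin]
def rect(n,c,z):
    P=plane(n,c.reshape(-1,2).astype(float),z)[:,:2]
    (x,y),(w,h),_=r=cv2.minAreaRect(P.astype(np.float32))
    B=cv2.boxPoints(r);e=max((B[1]-B[0],B[2]-B[1]),key=np.linalg.norm)
    if e[0]<0:e=-e
    return np.array([x,y]),(max(w,h),min(w,h)),np.arctan2(e[1],e[0])
def go(x,y,z,yaw=None):
    "units from measured pose to target; yaw = world angle of tool y (mod pi)"
    s=sense();M=R.from_quat(np.roll(s['ee_rot'],-1)).as_matrix()
    u=M.T@(np.array([x,y,z])-s['tcp_pos'])/25
    ty=np.arctan2(M[1,1],M[0,1]);out=f"shift {np.round(u,2)} tcp {np.round(s['tcp_pos'],1)} tooly {ty:.3f} q7 {s['qpos'][6]:.2f} F {np.round(s['contact_force'],1)} w {s['gripper_width']:.1f} t {s['time']:.1f}"
    if yaw is not None:
        d=-(yaw-ty);d=(d+np.pi/2)%np.pi-np.pi/2;out+=f" turn {d/.08:.2f}"
    print(out)
E
python3 - <<'E'
from h import *
im={n:cv2.imread(f"pics/{n}0.png")[...,::-1].copy() for n in("top","scene")}
for n,z in(("top",48),("scene",48)):
    for c in blobs(mask(im[n],(50,90,60),(75,255,255)),100):
        p,s,a=rect(n,c,z);print(n,cv2.boundingRect(c),p.round(1),np.round(s,1),round(a,3))
    for c in blobs(mask(im[n],(92,90,100),(110,255,255)),1000):
        p,s,a=rect(n,c,10);print("board",n,p.round(1),np.round(s,1),round(a,3))
# crop of cases
cr=[cv2.resize(im["top"][165:245,150:310],None,fx=5,fy=5,interpolation=cv2.INTER_CUBIC)]
cv2.imwrite("pics/c1.png",cr[0][...,::-1])
cv2.imwrite("pics/c2.png",cv2.resize(im["scene"][160:265,170:320],None,fx=5,fy=5,interpolation=cv2.INTER_CUBIC)[...,::-1])
E
```

```text
top (212, 195, 26, 38) [523.  154.5] [120.7  60.7] 0.286
top (269, 178, 29, 38) [582.8 -48. ] [121.1  61.9] 0.404
top (162, 172, 23, 37) [604.2 334.9] [120.7  60. ] 0.195
board top [ 549.7 -326.3] [279.3 189.7] -1.529
scene (181, 222, 43, 28) [599.5 333.5] [121.5  67.6] 0.23
scene (241, 206, 42, 24) [517.5 154.1] [120.4  69.7] 0.314
scene (270, 170, 37, 18) [577.3 -48. ] [120.9  71.6] 0.466
```

View pics/c1.png

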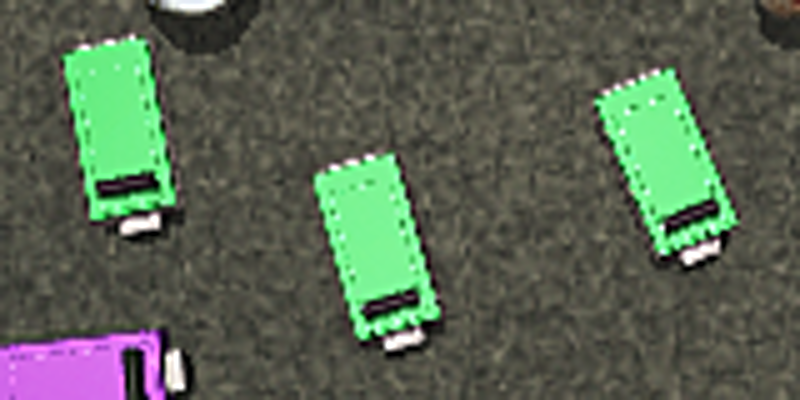

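View pics/c2.png

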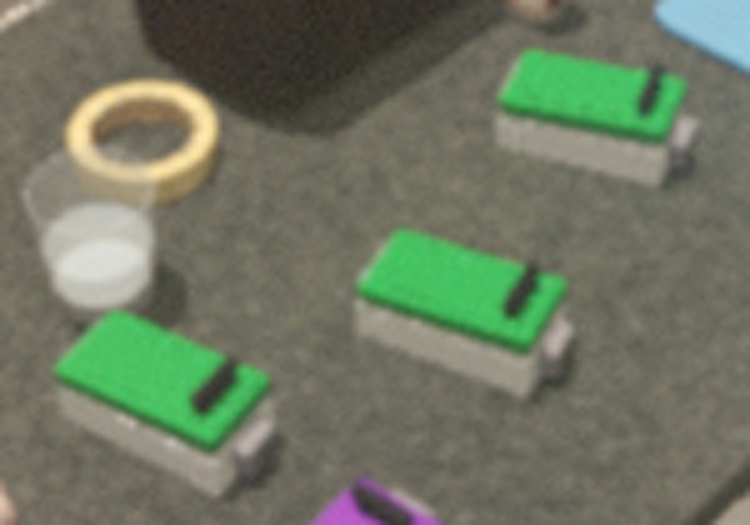

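The crops show the black bars near the front of each case at top-image pixels (288.4,208), (228.2,226) and (175.4,202.2). Each lid is flush-sided with the white box below it.

```bash
python3 - <<'E'
from h import *
im=cv2.imread("pics/top0.png")[...,::-1].copy()
for n,c,a,px in(("R",(582.8,-48),.404,(288,208)),("M",(523,154.5),.286,(228,226)),("L",(604.2,334.9),.195,(175,202))):
    p=np.array(c)-42*np.array([np.cos(a),np.sin(a)])
    v=im[...].max(2).astype(float);y,x=np.mgrid[:384,:512]
    w=np.where((abs(x-px[0])<10)&(abs(y-px[1])<5),np.clip(90-im[...,1].astype(float),0,None),0)
    uv=[(w*x).sum()/w.sum(),(w*y).sum()/w.sum()]
    q=plane("top",[uv],68)[0]
    print(n,p.round(1),np.round(uv,1),q.round(1))
    go(*q[:2],140,a)
E
```

```text
R [544.2 -64.5] [289.6 208.4] [542.1 -70.7  68. ]
shift [ 19.78 -17.65   2.42] tcp [ 206.3 -642.1  199.8] tooly -1.260 q7 -0.08 F [-0.7 -0.1  0.8] w 85.7 t 0.1 turn 18.47
M [482.7 142.7] [229.1 226.4] [479.  137.7  68. ]
shift [ 19.93 -26.36   2.44] tcp [ 206.3 -642.1  199.8] tooly -1.260 q7 -0.08 F [-0.7 -0.1  0.8] w 85.7 t 0.1 turn -19.32
L [563.  326.8] [174.8 201.8] [562.6 325.2  68. ]
shift [ 25.41 -32.47   2.45] tcp [ 206.3 -642.1  199.8] tooly -1.260 q7 -0.08 F [-0.7 -0.1  0.8] w 85.7 t 0.1 turn -18.19
```

```bash
A='[0.82,-0.73,0,0,0]'; python3 -m inch '[[[0.82,-0.73,0,0,0],[0.82,-0.73,0,0,0],[0.82,-0.73,0,0,0],[0.82,-0.73,0,0,0],[0.82,-0.73,0,0,0],[0.82,-0.73,0,0,0],[0.82,-0.73,0,0,0],[0.82,-0.73,0,0,0],[0.82,-0.73,0,0,0],[0.82,-0.73,0,0,0],[0.82,-0.73,0,0,0],[0.82,-0.73,0,0,0]]]' 20
python3 -m inch '[[[0.82,-0.73,0,0,0],[0.82,-0.73,0,0,0],[0.82,-0.73,0,0,0],[0.82,-0.73,0,0,0],[0.82,-0.73,0,0,0],[0.82,-0.73,0,0,0],[0.82,-0.73,0,0,0],[0.82,-0.73,0,0,0],[0.82,-0.73,0,0,0],[0.82,-0.73,0,0,0],[0.82,-0.73,0,0,0],[0.82,-0.73,0,0,0]]]'
python3 -m inch '[[[0,0,0.1,1,0],[0,0,0.1,1,0],[0,0,0.1,1,0],[0,0,0.1,1,0],[0,0,0.1,1,0],[0,0,0.1,1,0],[0,0,0.1,1,0],[0,0,0.1,1,0],[0,0,0.1,1,0],[0,0,0.1,1,0]]]'
python3 -m inch '[[[0,0,0.1,1,0],[0,0,0.1,1,0],[0,0,0.1,1,0],[0,0,0.1,1,0],[0,0,0.1,1,0],[0,0,0.1,1,0],[0,0,0.1,1,0],[0,0,0.1,1,0],[0,0,0,0.47,0],[0,0,0,0,0]]]'
python3 -c "
from h import *
go(543.5,-66,59,.404)"
```

```text
time: 1.3
tcp_pos: [373.9, -357.7, 200.4]
ee_rot: [-0.0, 0.988, 0.155, -0.0]
contact_force: [-0.6, -0.6, -0.2]
gripper_width: 42.6
gripper_force: 0.0
time: 2.5
tcp_pos: [541.1, -74.3, 200.3]
ee_rot: [-0.0, 0.988, 0.155, -0.0]
contact_force: [0.7, -0.0, 0.5]
gripper_width: 42.8
gripper_force: 0.0
time: 3.5
tcp_pos: [540.5, -75.2, 175.2]
ee_rot: [0.0, 0.97, -0.244, -0.0]
contact_force: [-0.6, -0.5, -0.7]
gripper_width: 42.7
gripper_force: 0.0
time: 4.5
tcp_pos: [540.6, -75.1, 155.3]
ee_rot: [0.001, 0.835, -0.551, -0.0]
contact_force: [0.6, -0.2, 0.1]
gripper_width: 42.8
gripper_force: 0.0
shift [-0.29 -0.26  3.85] tcp [540.6 -75.1 155.3] tooly -2.738 q7 -2.66 F [ 0.6 -0.2  0.1] w 42.8 t 4.5 turn 0.00
```

q7 is at its limit, so I'll turn half a turn back to the equivalent grasp.

```bash
for i in 1; do
python3 -m inch '[[[0,0,0,-1,0],[0,0,0,-1,0],[0,0,0,-1,0],[0,0,0,-1,0],[0,0,0,-1,0],[0,0,0,-1,0],[0,0,0,-1,0],[0,0,0,-1,0],[0,0,0,-1,0],[0,0,0,-1,0],[0,0,0,-1,0],[0,0,0,-1,0]]]' | head -1
python3 -m inch '[[[0,0,0,-1,0],[0,0,0,-1,0],[0,0,0,-1,0],[0,0,0,-1,0],[0,0,0,-1,0],[0,0,0,-1,0],[0,0,0,-1,0],[0,0,0,-1,0],[0,0,0,-1,0],[0,0,0,-1,0],[0,0,0,-1,0],[0,0,0,-1,0]]]' | head -1
python3 -m inch '[[[0,0,0,-1,0],[0,0,0,-1,0],[0,0,0,-1,0],[0,0,0,-1,0],[0,0,0,-1,0],[0,0,0,-1,0],[0,0,0,-1,0],[0,0,0,-1,0],[0,0,0,-1,0],[0,0,0,-1,0],[0,0,0,-1,0],[0,0,0,-1,0]]]' | head -1
python3 -m inch '[[[0,0,0,-1,0],[0,0,0,-1,0],[0,0,0,-1,0],[0,0,0,-0.27,0],[0,0,0,0,0]]]' | head -1
done
python3 -c "
from h import *
go(543.5,-66,59,.404)"
```

```text
time: 5.7
time: 6.9
time: 8.1
time: 8.6
shift [0.3  0.24 3.87] tcp [540.9 -75.3 155.7] tooly 0.403 q7 0.25 F [-0.9 -0.3 -0.2] w 42.7 t 8.6 turn -0.01
```

```bash
python3 -m inch '[[[0.3,0.24,0.7,0,0],[0,0,0.7,0,0],[0,0,0.8,0,0],[0,0,0.8,0,0],[0,0,0.6,0,0],[0,0,0.38,0,0],[0,0,0,0,0],[0,0,0,0,0]]]'
python3 - <<'E'
from h import *
go(543.5,-66,56,.404)
im=grab_frame("scene");cv2.imwrite("pics/s1.png",cv2.resize(im[110:240,200:380],None,fx=4,fy=4,interpolation=cv2.INTER_CUBIC)[...,::-1])
E
```

```text
time: 9.4
tcp_pos: [544.0, -65.9, 56.7]
ee_rot: [0.0, 0.551, 0.835, 0.0]
contact_force: [0.1, 0.1, 0.2]
gripper_width: 42.6
gripper_force: 0.0
shift [ 0.   -0.02  0.03] tcp [544.  -65.9  56.7] tooly 0.404 q7 0.15 F [0.1 0.1 0.2] w 42.6 t 9.4 turn -0.00
```

View pics/s1.png

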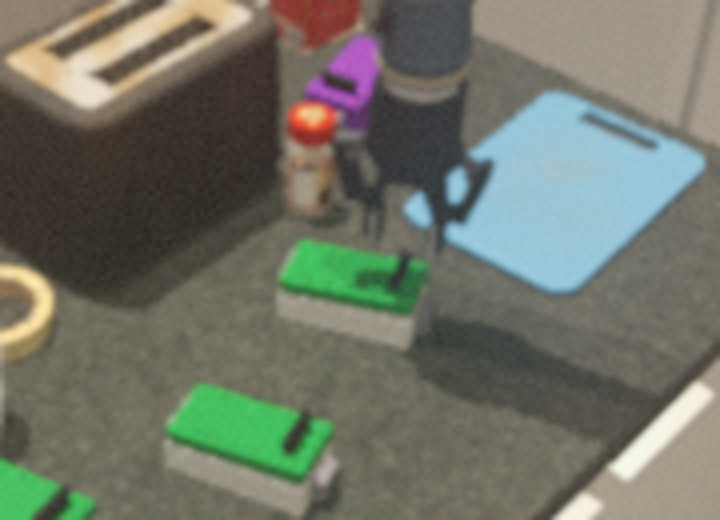

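The fingers straddle the bar (crop pixel about (400,268)), but the visible tips look high at about (403,245). I'll check by projecting the TCP.

```bash
python3 - <<'E'
from h import *
def proj(n,P):
    c=get_calibration(n);T=np.linalg.inv(np.array(c['world_from_camera']))
    p=np.float64(P)@T[:3,:3].T+T[:3,3]
    r=cv2.projectPoints(p.reshape(-1,1,3),np.zeros(3),np.zeros(3),np.array([[c['fx'],0,c['cx']],[0,c['fy'],c['cy']],[0,0,1.]]),np.array([c['k1'],0,0,0]))[0]
    return r.reshape(-1,2)
s=sense();M=R.from_quat(np.roll(s['ee_rot'],-1)).as_matrix();t=s['tcp_pos']
P=[t,t+M[:,1]*21,t-M[:,1]*21,t-M[:,2]*50,t+M[:,0]*20,t-M[:,0]*20,[544,-65,63]]
print(((proj("scene",P)-[200,110])*4).round())
E
```

```text
[[396. 273.]
 [373. 268.]
 [419. 279.]
 [401. 229.]
 [390. 288.]
 [402. 259.]
 [396. 269.]]
```

```bash
python3 - <<'E'
from h import *
im=grab_frame("scene");cv2.imwrite("pics/s2.png",cv2.resize(im[150:200,270:330],None,fx=10,fy=10,interpolation=cv2.INTER_NEAREST)[...,::-1])
E
```

```text
(no output)
```

View pics/s2.png

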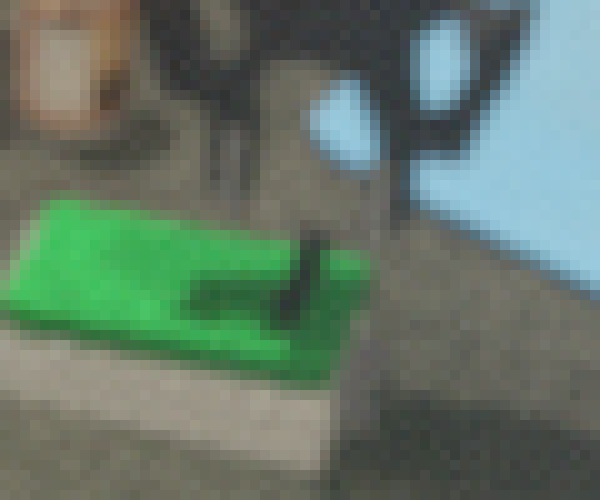

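The fingers' ends appear at about (292,169) and (309,173) in full-image pixels, above the bar at (300,178). They may simply stand back while open. Closing gently will settle it: a width near 12 means the bar is held.

```bash
python3 -m inch '[[[0,0,0,0,-1],[0,0,0,0,-1],[0,0,0,0,-1],[0,0,0,0,-1],[0,0,0,0,-1],[0,0,0,0,-1]]]' 20
python3 - <<'E'
from h import *
im=grab_frame("scene");cv2.imwrite("pics/s3.png",cv2.resize(im[150:200,270:330],None,fx=10,fy=10,interpolation=cv2.INTER_NEAREST)[...,::-1])
E
```

```text
time: 10.1
tcp_pos: [543.5, -65.9, 56.2]
ee_rot: [0.0, 0.551, 0.835, 0.0]
contact_force: [0.2, -0.1, -0.0]
gripper_width: -0.0
gripper_force: 0.0
```

View pics/s3.png

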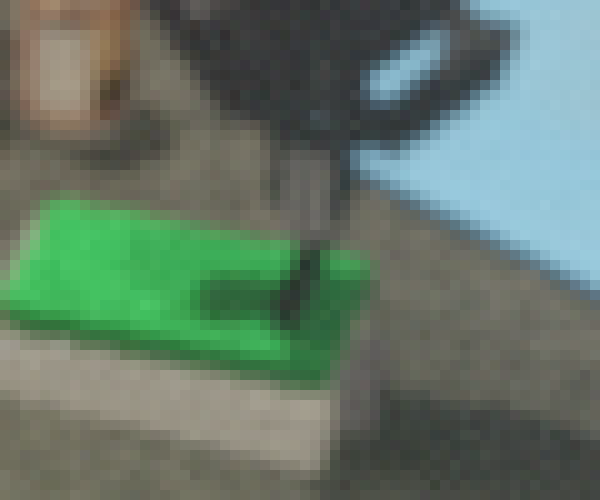

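The fingers shut to 0, so the bar was missed. The tip shows at about (301,173.5) against a projected (299,178). I'll compare with the start picture, where the open tips show near (480,108).

```bash
cat >> h.py <<'E'
def proj(n,P):
    c=get_calibration(n);T=np.linalg.inv(np.array(c['world_from_camera']))
    p=np.float64(P)@T[:3,:3].T+T[:3,3]
    return cv2.projectPoints(p.reshape(-1,1,3),np.zeros(3),np.zeros(3),np.array([[c['fx'],0,c['cx']],[0,c['fy'],c['cy']],[0,0,1.]]),np.array([c['k1'],0,0,0]))[0].reshape(-1,2)
E
python3 - <<'E'
from h import *
t=np.array([206.3,-642.2,200]);x=np.array([.952,.306,0]);y=np.array([.306,-.952,0])
for nm,P in(("tcp",t),("tips",t+y*50),("tips",t-y*50),("up13",t+[0,0,13]),("x+20",t+x*20),("body",t+[0,0,73])):print(nm,proj("scene",[P]).round(1),proj("top",[P]).round(1))
im=cv2.imread("pics/scene0.png",0)
cv2.imwrite("pics/g0.png",cv2.resize(im[60:120,455:512],None,fx=10,fy=10,interpolation=cv2.INTER_NEAREST))
E
```

```text
tcp [[471.4 116.2]] [[477.  315.7]]
tips [[472.1 109.8]] [[491.8 310.7]]
tips [[470.7 122.8]] [[462.  320.7]]
up13 [[472.7 113.1]] [[479.2 316.6]]
x+20 [[465.8 114.8]] [[474.9 309.5]]
body [[478.5  98.6]] [[490.3 321.2]]
```

View pics/g0.png

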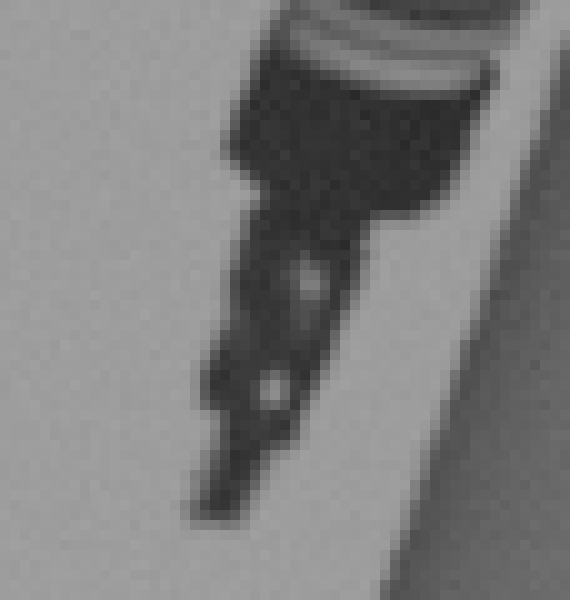

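The start picture also shows the near tip at (476,112), higher than the projection of the TCP, so the real tips may sit 20–30 mm above the stated TCP. I'll touch bare worktop to settle it.

```bash
python3 -m inch '[[[0,0,-0.8,0,-1],[0,0,-0.8,0,-1],[0,-1,0,0,-1],[0,-1,0,0,-1],[0,-1,0,0,-1],[0,-1,0,0,-1],[0,0,0.8,0,-1],[0,0,0.8,0,-1],[0,0,0.8,0,-1],[0,0,0.8,0,-1],[0,0,0.2,0,-1],[0,0,0,0,-1]]]' |head -4
python3 -m inch '[[[0,0,0.1,0,-1],[0,0,0.1,0,-1],[0,0,0,0,-1]]]' | sed -n 2,4p
python3 -m inch '[[[0,0,0.1,0,-1],[0,0,0,0,-1]]]' | sed -n 2,4p
```

```text
time: 11.35
tcp_pos: [451.2, -105.0, 10.8]
ee_rot: [-0.001, 0.551, 0.835, -0.0]
contact_force: [0.1, 0.4, 0.7]
tcp_pos: [451.8, -105.4, 6.6]
ee_rot: [0.0, 0.551, 0.835, 0.0]
contact_force: [-0.4, 0.1, -0.0]
tcp_pos: [451.5, -105.3, 3.7]
ee_rot: [0.0, 0.551, 0.835, -0.0]
contact_force: [0.1, 1.0, -0.1]
```

```bash
for k in 1 2 3; do :; done
python3 -m inch '[[[0,0,0.1,0,-1],[0,0,0.1,0,-1],[0,0,0,0,-1]]]' | sed -n 2,4p
python3 - <<'E'
from h import *
s=sense();print(s['contact_force'].round(1))
P=s['tcp_pos'];print("tcp px",proj("scene",[P,P+[0,0,20],P+[20,0,0],P+[0,20,0]]).round(1))
im=grab_frame("scene")
u,v=proj("scene",[P])[0];u,v=int(u),int(v)
cv2.imwrite("pics/t.png",cv2.resize(im[v-40:v+20,u-35:u+35],None,fx=8,fy=8,interpolation=cv2.INTER_NEAREST)[...,::-1]);print(u-35,v-40)
E
```

```text
tcp_pos: [451.3, -105.2, -1.7]
ee_rot: [-0.0, 0.551, 0.835, -0.0]
contact_force: [-1.1, 1.2, -0.3]
[-1.1  1.2 -0.3]
tcp px [[325.3 197.6]
 [326.  193.4]
 [320.7 195. ]
 [322.  200.5]]
290 157
```

View pics/t.png

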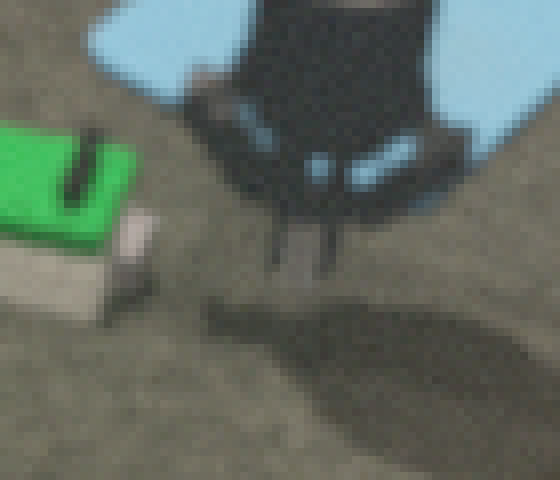

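At TCP z = -1.7 the tip shows at (327.5,192), still above the worktop with no contact, so it stands about 25 mm above the stated TCP. I'll go down to touch.

```bash

python3 -m inch '[[[0,0,0.2,0,-1],[0,0,0.2,0,-1],[0,0,0,0,-1]]]' | sed -n 2,4p
python3 -m inch '[[[0,0,0.1,0,-1],[0,0,0,0,-1]]]' | sed -n 2,4p
python3 -m inch '[[[0,0,0.1,0,-1],[0,0,0,0,-1]]]' | sed -n 2,4p
```

```text
tcp_pos: [450.9, -105.1, -12.1]
ee_rot: [-0.001, 0.551, 0.835, -0.0]
contact_force: [-0.5, 0.4, -0.4]
tcp_pos: [451.4, -105.2, -14.1]
ee_rot: [-0.0, 0.551, 0.835, -0.0]
contact_force: [-0.6, 0.0, -0.1]
tcp_pos: [451.5, -105.3, -16.5]
ee_rot: [-0.0, 0.551, 0.835, -0.0]
contact_force: [-0.7, 0.0, -0.3]
```

```bash

python3 -m inch '[[[0,0,0.1,0,-1],[0,0,0,0,-1]]]' | sed -n 2,4p
python3 -m inch '[[[0,0,0.1,0,-1],[0,0,0,0,-1]]]' | sed -n 2,4p
```

```text
tcp_pos: [451.4, -105.2, -19.0]
ee_rot: [-0.0, 0.551, 0.835, -0.0]
contact_force: [0.3, 0.3, -0.3]
tcp_pos: [451.3, -105.2, -21.6]
ee_rot: [-0.0, 0.551, 0.835, -0.0]
contact_force: [0.3, 0.4, 0.1]
```

```bash

python3 -m inch '[[[0,0,0.1,0,-1],[0,0,0,0,-1]]]' | sed -n 2,4p
python3 -m inch '[[[0,0,0.08,0,-1],[0,0,0,0,-1]]]' | sed -n 2,4p
```

```text
tcp_pos: [451.4, -105.2, -24.0]
ee_rot: [-0.0, 0.551, 0.835, -0.0]
contact_force: [-0.3, 1.3, 0.2]
tcp_pos: [451.4, -105.2, -26.0]
ee_rot: [-0.0, 0.551, 0.835, -0.0]
contact_force: [-0.8, 0.2, 0.3]
```

```bash

python3 -m inch '[[[0,0,0.08,0,-1],[0,0,0,0,-1]]]' | sed -n 2,4p
python3 -m inch '[[[0,0,0.08,0,-1],[0,0,0,0,-1]]]' | sed -n 2,4p
```

```text
tcp_pos: [451.4, -105.2, -28.0]
ee_rot: [-0.0, 0.551, 0.835, -0.0]
contact_force: [0.1, 0.1, -0.0]
tcp_pos: [451.5, -105.2, -30.0]
ee_rot: [-0.0, 0.551, 0.835, -0.0]
contact_force: [-1.0, 0.3, -0.1]
```

```bash

python3 - <<'E'
from h import *
P=sense()['tcp_pos'];print("tcp px",proj("scene",[P,[451.5,-105.2,0]]).round(1))
im=grab_frame("scene");cv2.imwrite("pics/t2.png",im[...,::-1])
a=cv2.imread("pics/scene0.png")[...,::-1]
print(im[184:208,318:340].mean(2).astype(int)); 
E
python3 -m inch '[[[0,0,0.08,0,-1],[0,0,0,0,-1]]]' | sed -n 2,4p
```

```text
tcp px [[324.3 203.4]
 [325.3 197.3]]
[[ 59  52  54  56  57  52  59  58  57  61  79  79  63  60  62  77  87  91
   77  65  56  60]
 [ 59  57  57  54  60  59  54  57  60  64  80  72  62  60  65  77  86  80
   63  58  61  57]
 [ 67  55  56  61  57  55  54  60  57  60  69  69  56  60  57  65  70  60
   57  55  58  55]
 [ 79  67  60  64  60  58  59  48  59  61  64  67  56  55  57  59  61  61
   59  58  60  63]
 [ 90  82  76  76  68  60  56  56  57  60  53  61  61  62  57  60  56  54
   55  58  56  56]
 [ 93  91  89  90  80  68  60  61  61  61  61  57  55  58  54  58  56  57
   55  62  66  69]
 [ 96  98  98  98  89  71  65  73  64  66  63  61  57  61  62  63  59  60
   63  74  84  89]
 [ 99  96 100 100  89  74  72  91  90  81  85  67  62  67  76  78  70  67
   73  86  92  87]
 [ 97  97 101 101  86  77  84 100 102  97  93  74  65  76  87  92  90  86
   88  95  98  92]
 [ 85  95  93  92  79  73  91 104  98 102  96  74  62  82  85  87  95  94
   95  90  98  94]
 [ 75  77  76  75  66  72  97 107  96 101  96  68  65  73  70  74  76  80
   87  82  89  89]
 [ 69  66  63  64  66  73  97 102  98 1
[... 571 characters left out ...]
1  56  66  68  62  65
   64  70  68  67]
 [ 95  96  97  99  88  77  70  61  60  65  65  63  66  69  66  69  68  66
   62  64  63  68]
 [103  97  95  98  99  98  86  75  68  73  70  64  70  73  69  65  69  66
   71  63  69  66]
 [103 100  92  98 102 105 106  95  75  71  68  71  73  75  72  72  77  72
   73  78  72  77]
 [104 106 101 100 101 107 106 101  84  82  80  72  73  75  71  73  74  77
   78  76  77  79]
 [105 103 103 106 104 106 107 106  97  86  75  72  71  73  75  78  73  82
   77  73  74  76]
 [106 106 110 108 106 110 112 112 107  92  79  73  71  73  74  75  72  75
   76  73  75  80]]
tcp_pos: [451.8, -105.3, -30.6]
ee_rot: [0.0, 0.551, 0.835, -0.001]
contact_force: [-3.6, 0.9, 15.2]
```

Contact comes at TCP z ≈ -30.3, so real tip height is TCP z + 30. I'll go back over the right-hand bar and grip it at TCP z ≈ 26.

```bash

python3 -m inch '[[[0,0,-0.9,0,-1],[0,0,-0.9,0,-1],[0,0,-0.9,0,0],[0,0,-0.9,0,0],[0,1,0,0,0],[0,1,0,0,0],[0,1,0,0,0],[0,1,0,0,0],[0,0,0,0,0]]]' |sed -n 2,4p
python3 -c "
from h import *
go(543.5,-66,26,.404)"
```

```text
tcp_pos: [546.7, -63.8, 58.6]
ee_rot: [0.001, 0.55, 0.835, 0.002]
contact_force: [-0.4, -0.1, -0.7]
shift [-0.03 -0.16  1.3 ] tcp [546.7 -63.8  58.6] tooly 0.407 q7 0.15 F [-0.4 -0.1 -0.7] w 42.9 t 15.2 turn 0.03
```

```bash

python3 -m inch '[[[0,0,0.7,0,0],[0,0,0.6,0,0],[0,0,0,0,0],[0,0,0,0,0]]]' |sed -n 2,4p
python3 -m inch '[[[0,0,0,0,-1],[0,0,0,0,-1],[0,0,0,0,-1],[0,0,0,0,-1],[0,0,0,0,-1]]]' 25
python3 -c "
from h import *
go(543.5,-66,26,.404)"
```

```text
tcp_pos: [542.8, -66.1, 25.3]
ee_rot: [-0.001, 0.551, 0.835, -0.0]
contact_force: [0.2, 0.6, 0.1]
time: 16.15
tcp_pos: [544.0, -66.0, 26.2]
ee_rot: [0.001, 0.551, 0.835, 0.0]
contact_force: [-0.4, 0.4, 4.3]
gripper_width: 11.2
gripper_force: 25.6
shift [ 0.01 -0.02  0.01] tcp [544.  -66.   26.2] tooly 0.404 q7 0.12 F [-0.4  0.4  4.3] w 11.2 t 16.1 turn -0.00
```

The bar is gripped (width 11.2). I'll tug up 12 mm and compare force and white-side edges before and after.

```bash
cat > tug.py <<'E'
import sys;from h import *
c,a=eval(sys.argv[1]);name=sys.argv[2]
F=[];ims=[]
for i in range(6):F.append(sense()['contact_force']);ims.append(grab_frame("scene").astype(float))
m=np.mean(ims,0).astype(np.uint8);cv2.imwrite(f"pics/{name}.png",m[...,::-1])
s=sense();print("F",np.mean(F,0).round(2),"M",s['moment'].round(2),"z",s['tcp_pos'][2].round(1),"w",round(s['gripper_width'],1),"t",round(s['time'],2))
if len(sys.argv)>3:
    b=cv2.imread(f"pics/{sys.argv[3]}.png")[...,::-1]
    u=np.array([np.cos(a),np.sin(a)]);v=np.array([-u[1],u[0]])
    # near white side (own +y): vertical shift of patches by sub-pixel template match, front to rear
    for k in(-45,-20,10,45):
        p=proj("scene",[[*(np.array(c)+k*u+30*v),z] for z in(0,38)])
        x=int(round(p[:,0].mean()));y0=int(p[:,1].min())+0;y1=int(p[:,1].max())+5
        t=b[y0:y1,x-3:x+4].copy();W=m[y0-6:y1+6,x-5:x+6]
        r=cv2.matchTemplate(W,t,cv2.TM_SQDIFF_NORMED);j=np.unravel_index(r.argmin(),r.shape)
        def edge(im):  # white->worktop bottom edge, subpixel
            q=im[y0:y1+4,x-2:x+3].mean((1,2));d=np.diff(q);i=d[len(d)//3:].argmin()+len(d)//3
            w=-np.clip(d[i-1:i+2],None,0);return y0+i+(w*[-1,0,1]).sum()/w.sum()
        print(k,"match dx,dy",j[1]-2,j[0]-6,"bottom edge",round(edge(b),2),"->",round(edge(m),2))
E
python3 tug.py '((582.8,-48),.404)' r0
python3 -m inch '[[[0,0,-0.12,0,-1],[0,0,-0.12,0,-1],[0,0,-0.12,0,-1],[0,0,-0.12,0,-1],[0,0,0,0,-1],[0,0,0,0,-1]]]' |sed -n 1,5p
python3 tug.py '((582.8,-48),.404)' r1 r0
```

```text
F [-0.02 -0.36  4.05] M [-0.09 -0.08 -0.02] z 26.1 w 10.7 t 16.45
time: 17.05
tcp_pos: [543.1, -65.9, 37.6]
ee_rot: [-0.0, 0.551, 0.835, -0.0]
contact_force: [0.6, 0.1, -3.4]
gripper_width: 10.6
F [-0.03 -0.07 -2.42] M [-0.1   0.24  0.01] z 37.5 w 10.6 t 17.35
-45 match dx,dy 1 0 bottom edge 195.08 -> 194.96
-20 match dx,dy -2 -2 bottom edge 193.72 -> 193.19
10 match dx,dy 0 -1 bottom edge 191.24 -> 190.83
45 match dx,dy 0 -1 bottom edge 189.03 -> 188.3
```

```bash
python3 - <<'E'
from h import *
c,a=np.array((582.8,-48)),.404
u=np.array([np.cos(a),np.sin(a)]);v=np.array([-u[1],u[0]])
A=cv2.imread("pics/r0.png")[...,::-1].astype(int);B=cv2.imread("pics/r1.png")[...,::-1].astype(int)
for k in(-55,-40,-20,0,30,50):
    p=proj("scene",[[*(c+k*u+30*v),z] for z in(0,45)]);x=int(round(p[:,0].mean()))
    print(k,p.round(1).tolist());print(" R",A[172:202,x-1:x+2,0].mean(1).astype(int));print(" R",B[172:202,x-1:x+2,0].mean(1).astype(int))
E
```

```text
-55 [[298.8, 197.0], [299.8, 187.4]]
 R [ 80  70  62  58  55  55  55  54  51  47  46  47  48  50  48  51  83 133
 158 160 155 153 154 151 136 110  95  99 106 106]
 R [ 64  61  60  58  56  53  47  47  46  48  49  49  49  62 104 139 150 154
 165 161 155 153 152 147 132 110  94 101 107 107]
-40 [[294.7, 195.9], [295.6, 186.4]]
 R [ 83  80  77  76  76  76  74  65  51  49  57  59  59  54  48  73 127 157
 159 154 153 153 150 136 114 106 106 107 110 111]
 R [ 73  70  72  70  67  58  50  49  56  61  60  53  50  81 131 150 155 162
 159 154 153 154 149 132 111 104 107 108 109 111]
-20 [[289.2, 194.6], [290.0, 185.0]]
 R [ 99  78  64  61  57  50  46  46  49  57  61  63  54  51  76 128 153 156
 153 153 154 150 129 110 104 106 108 111 119 117]
 R [ 68  62  60  54  49  46  49  54  59  63  55  47  72 120 148 158 159 154
 153 153 154 146 119  97  99 105 108 112 117 118]
0 [[283.8, 193.3], [284.5, 183.7]]
 R [ 77  65  61  62  62  63  64  66  66  65  64  54  52  88 139 154 154 153
 153 153 144 119 105 108 108 107 106 105 106 107]
 R [ 64  61  63  61  62  63  64  64  63  57  47  68 114 147 161 159 154 153
 154 151 131 102 100 108 108 107 107 104 106 107]
30 [[275.7, 191.3], [276.2, 181.7]]
 R [ 68  67  66  68  69  69  68  64  64  57  50  71 120 146 152 153 153 153
 144 125 116 114 112 113 114 109 107 112 117 115]
 R [ 68  67  67  66  65  64  63  63  57  48  70 122 151 155 154 153 154 150
 125 101 109 115 112 114 115 108 106 113 118 115]
50 [[270.4, 189.9], [270.8, 180.4]]
 R [114 120 123 120 117 111 100  84  68  64  86 129 148 154 155 154 151 137
 121 111 111 111 111 109 110 113 116 113 109 113]
 R [109 113 112 110 115 119 103  83  77  96 131 148 149 148 147 148 140 115
 100 105 113 111 110 109 109 113 116 113 111 111]
```

At the front, the lid edge rose about 2 px (9 mm) while the box's front bottom edge stayed put, so this lid comes up alone and the right-hand case is the uncaught one. I'll lower it, release, shut the fingers above the bar and push.

```bash

python3 -m inch '[[[0,0,0.12,0,-1],[0,0,0.12,0,-1],[0,0,0.12,0,-1],[0,0,0.12,0,-1],[0,0,0,0,-1],[0,0,0,0,0],[0,0,0,0,0],[0,0,0,0,0]]]' |sed -n 2,4p
python3 -m inch '[[[0,0,-0.8,0,0],[0,0,-0.6,0,0],[0,0,0,0,-1],[0,0,0,0,-1],[0,0,0,0,-1],[0,0,0.3,0,-1],[0,0,0.24,0,-1],[0,0,0,0,-1],[0,0,0,0,-1]]]' |sed -n 2,5p
```

```text
tcp_pos: [544.1, -65.8, 25.8]
ee_rot: [0.0, 0.551, 0.835, 0.0]
contact_force: [-0.5, -0.0, 0.2]
tcp_pos: [543.2, -65.8, 46.6]
ee_rot: [-0.001, 0.551, 0.835, -0.0]
contact_force: [0.4, -0.4, -0.3]
gripper_width: 0.3
```

```bash

python3 -m inch '[[[0,0,0.1,0,-1],[0,0,0.1,0,-1],[0,0,0.1,0,-1],[0,0,0,0,-1]]]' |sed -n 2,4p
python3 -m inch '[[[0,0,0.1,0,-1],[0,0,0,0,-1]]]' |sed -n 2,4p
python3 -m inch '[[[0,0,0.08,0,-1],[0,0,0,0,-1]]]' |sed -n 2,4p
python3 -m inch '[[[0,0,0.06,0,-1],[0,0,0,0,-1]]]' |sed -n 2,4p
```

```text
tcp_pos: [543.2, -65.9, 39.4]
ee_rot: [-0.0, 0.551, 0.835, -0.0]
contact_force: [-0.2, 0.1, -0.1]
tcp_pos: [543.4, -66.1, 37.6]
ee_rot: [0.0, 0.551, 0.835, -0.0]
contact_force: [-0.8, -1.2, 3.5]
tcp_pos: [543.6, -66.1, 36.4]
ee_rot: [0.0, 0.551, 0.835, -0.001]
contact_force: [-2.9, -0.0, 5.9]
tcp_pos: [543.9, -65.9, 34.2]
ee_rot: [0.001, 0.551, 0.835, 0.0]
contact_force: [-0.4, 0.3, -0.8]
```

```bash

python3 -m inch '[[[0,0,0.06,0,-1],[0,0,0,0,-1]]]' |sed -n 2,4p
python3 -m inch '[[[0,0,0.06,0,-1],[0,0,0,0,-1]]]' |sed -n 2,4p
python3 -m inch '[[[0,0,0.04,0,-1],[0,0,0,0,-1]]]' |sed -n 2,4p
```

```text
tcp_pos: [543.8, -65.9, 32.3]
ee_rot: [0.0, 0.551, 0.835, 0.0]
contact_force: [-1.6, -0.5, 2.9]
tcp_pos: [543.8, -66.0, 31.9]
ee_rot: [0.0, 0.551, 0.835, -0.0]
contact_force: [-3.4, 0.2, 11.7]
tcp_pos: [543.9, -66.0, 31.6]
ee_rot: [0.0, 0.551, 0.835, -0.001]
contact_force: [-5.1, 0.1, 18.2]
```

The force dropped, then rose stiffly with the bar top at about 62 mm, so the catch has snapped. Next I'll lift, move 42 mm back over the case centre and turn 90°.

```bash

python3 -m inch '[[[0,0,-1,0,-1],[0,0,-1,0,-1],[0,0.84,0,0,1],[0,0.84,0,0,1],[0,0,0,1,1],[0,0,0,1,1],[0,0,0,1,1],[0,0,0,1,1],[0,0,0,1,1],[0,0,0,1,1],[0,0,0,1,1],[0,0,0,1,1]]]' |sed -n 2,4p
python3 -m inch '[[[0,0,0,1,1],[0,0,0,1,1],[0,0,0,1,1],[0,0,0,1,1],[0,0,0,1,1],[0,0,0,1,1],[0,0,0,1,1],[0,0,0,1,1],[0,0,0,1,1],[0,0,0,1,1],[0,0,0,1,1],[0,0,0,0.6,1]]]' |sed -n 1,5p
python3 - <<'E'
from h import *
im=np.mean([grab_frame("scene").astype(float) for _ in range(3)],0)
c,a=np.array((582.8,-48)),.404
u=np.array([np.cos(a),np.sin(a)]);v=np.array([-u[1],u[0]])
A=cv2.imread("pics/scene0.png")[...,::-1].astype(int);A0=cv2.imread("pics/r0.png")[...,::-1].astype(int)
for k in(-55,-40,-20,0,30,50):
    p=proj("scene",[[*(c+k*u+30*v),z] for z in(0,45)]);x=int(round(p[:,0].mean()))
    for I in(A,A0,im):print(k,I[178:202,x-1:x+2,0].mean(1).astype(int))
t=grab_frame("top")
for b in blobs(mask(t,(50,90,60),(75,255,255)),100):
    p,s,g=rect("top",b,46);print(p.round(1),np.round(s,1),round(g,3))
go(582.5,-48.5,-31,.404+np.pi/2)
E
```

```text
tcp_pos: [581.8, -49.4, 79.1]
ee_rot: [-0.0, 0.786, 0.618, -0.0]
contact_force: [0.2, -0.4, 0.6]
time: 23.05
tcp_pos: [581.8, -49.3, 79.1]
ee_rot: [-0.0, 0.98, 0.201, -0.0]
contact_force: [0.2, -0.7, -0.2]
gripper_width: 85.2
-55 [ 65  62  57  55  54  63  69  66  59  58  89 138 162 162 157 156 158 153
 138 118 107 108 110 107]
-55 [ 55  54  51  47  46  47  48  50  48  51  83 133 158 160 155 153 154 151
 136 110  95  99 106 106]
-55 [ 50  47  49  48  48  50  52  49  50  48  48  70 116 145 153 153 154 151
 135 101  76  73  73  73]
-40 [ 71  70  68  70  68  71  70  58  53  81 136 163 162 156 154 155 153 138
 116 109 109 108 112 113]
-40 [ 74  65  51  49  57  59  59  54  48  73 127 157 159 154 153 153 150 136
 114 106 106 107 110 111]
-40 [ 48  49  50  50  49  50  49  50  50  49  73 124 148 155 155 155 152 137
 105  77  73  73  73  75]
-20 [ 70  68  72  71  68  67  57  53  87 134 156 156 156 156 157 152 129 112
 105 108 109 114 121 120]
-20 [ 46  46  49  57  61  63  54  51  76 128 153 156 153 153 154 150 129 110
 104 106 108 111 119 117]
-20 [ 58  53  51  51  49  48  50  48  49  82 129 1
[... 450 characters left out ...]
18 118]
30 [ 68  64  64  57  50  71 120 146 152 153 153 153 144 125 116 114 112 113
 114 109 107 112 117 115]
30 [ 64  68  65  65  53  59  99 138 154 155 154 155 149 127 114 115 112 114
 113 108 108 113 119 116]
50 [ 96  78  68  68  93 136 158 161 155 155 152 139 122 115 112 113 113 112
 110 114 117 118 114 113]
50 [100  84  68  64  86 129 148 154 155 154 151 137 121 111 111 111 111 109
 110 113 116 113 109 113]
50 [111  93  79  69  82 123 145 151 151 151 151 145 129 114 112 112 113 111
 110 114 117 115 111 114]
[523.1 154.6] [120.9  60.8] 0.286
[604.2 335.1] [121.1  60.1] 0.198
shift [ 0.04 -0.02  4.41] tcp [581.9 -49.3  79.3] tooly -1.163 q7 -1.23 F [ 0.2  0.4 -0.2] w 85.5 t 23.2 turn 0.05
```

The lid's front edge is now about 1.2 px lower than at the start and the box hasn't moved, so the lid is home. I'll lower over the white sides.

```bash

python3 -m inch '[[[0,0,0.8,0,1],[0,0,0.8,0,1],[0,0,0.6,0,1],[0,0,0.3,0,1],[0,0,0.3,0,1],[0,0,0,0,1]]]' |sed -n 2,4p
python3 -m inch '[[[0,0,0.3,0,1],[0,0,0.3,0,1],[0,0,0.3,0,1],[0,0,0.3,0,1],[0,0,0.3,0,1],[0,0,0.1,0,1],[0,0,0,0,1]]]' |sed -n 2,4p
```

```text
tcp_pos: [581.7, -49.4, 9.0]
ee_rot: [-0.0, 0.979, 0.202, -0.001]
contact_force: [-0.2, 0.7, -0.6]
tcp_pos: [581.7, -49.4, -30.9]
ee_rot: [-0.0, 0.979, 0.202, -0.001]
contact_force: [0.9, -0.8, 0.8]
```

```bash

python3 -m inch '[[[0,0,0,0,-0.5],[0,0,0,0,-0.5],[0,0,0,0,-0.5],[0,0,0,0,-0.5],[0,0,0,0,-0.5],[0,0,0,0,-0.5]]]' 45
python3 -m inch '[[[0,0,-0.2,0,-0.5],[0,0,-0.3,0,-0.5],[0,0,-0.3,0,-0.5],[0,0,0,0,-0.5],[0,0,0,0,-0.5]]]'
python3 -c "
from h import *
go(549.7,-326.3,0)"
```

```text
time: 25.15
tcp_pos: [582.5, -49.3, -29.8]
ee_rot: [0.0, 0.979, 0.202, 0.0]
contact_force: [-0.4, 0.2, 3.9]
gripper_width: 59.4
gripper_force: 50.4
time: 25.65
tcp_pos: [582.2, -49.5, -10.1]
ee_rot: [0.0, 0.979, 0.202, 0.0]
contact_force: [0.5, 0.3, -4.1]
gripper_width: 59.3
gripper_force: 49.7
shift [-5.57  9.66 -0.4 ] tcp [582.2 -49.5 -10.1] tooly -1.164 q7 -1.25 F [ 0.5  0.3 -4.1] w 59.3 t 25.6
```

The case is held (59.4 mm, 4.1 N of weight). Now I'll carry it to the board.

```bash

python3 -m inch '[[[0,0,-0.5,0,-0.5],[0,0,-0.8,0,-0.5],[0,0,-0.7,0,-0.5],[-0.3,0.3,0,0,-0.5],[-0.6,0.5,0,0,-0.5],[-0.6,0.6,0,0,-0.5],[-0.6,0.6,0,0,-0.5],[-0.6,0.6,0,0,-0.5],[-0.6,0.6,0,0,-0.5],[-0.6,0.6,0,0,-0.5],[-0.6,0.6,0,0,-0.5],[-0.6,0.6,0,0,-0.5]]]' |sed -n 2,6p
python3 -m inch '[[[-0.4,0.6,0,0,-0.5],[-0.07,0.7,0,0,-0.5],[0,0.8,0,0,-0.5],[0,0.8,0,0,-0.5],[0,0.8,0,0,-0.5],[0,0.7,0,0,-0.5],[0,0.26,0,0,-0.5],[0,0,0,0,-0.5],[0,0,0,0,-0.5]]]' 
python3 -c "
from h import *
go(549.7,-326.3,-19.5)"
```

```text
tcp_pos: [512.8, -216.2, 39.0]
ee_rot: [-0.0, 0.979, 0.202, -0.001]
contact_force: [-0.4, 0.2, -4.3]
gripper_width: 59.3
gripper_force: 50.3
time: 27.75
tcp_pos: [549.4, -325.2, 39.2]
ee_rot: [-0.001, 0.979, 0.202, -0.0]
contact_force: [0.3, 1.1, -4.2]
gripper_width: 59.5
gripper_force: 50.3
shift [-0.01  0.05  2.35] tcp [ 549.4 -325.2   39.2] tooly -1.163 q7 -0.76 F [ 0.3  1.1 -4.2] w 59.5 t 27.8
```

```bash

python3 -m inch '[[[0,0.04,0.5,0,-0.5],[0,0,0.6,0,-0.5],[0,0,0.5,0,-0.5],[0,0,0.3,0,-0.5],[0,0,0.16,0,-0.5],[0,0,0.1,0,-0.5],[0,0,0,0,-0.5],[0,0,0,0,-0.5]]]' |sed -n 2,4p
python3 -m inch '[[[0,0,0.08,0,-0.5],[0,0,0,0,-0.5]]]' |sed -n 2,4p
python3 -m inch '[[[0,0,0.06,0,-0.5],[0,0,0,0,-0.5]]]' |sed -n 2,4p
```

```text
tcp_pos: [550.6, -327.5, -13.8]
ee_rot: [0.0, 0.979, 0.202, 0.0]
contact_force: [1.1, -0.1, -4.0]
tcp_pos: [550.3, -327.3, -16.1]
ee_rot: [0.0, 0.979, 0.202, 0.0]
contact_force: [-0.5, 0.4, -4.7]
tcp_pos: [550.1, -327.2, -17.9]
ee_rot: [-0.0, 0.979, 0.202, -0.0]
contact_force: [0.2, 0.3, -3.7]
```

```bash

python3 -m inch '[[[0,0,0.05,0,-0.5],[0,0,0,0,-0.5]]]' |sed -n 2,4p
python3 -m inch '[[[0,0,0.04,0,-0.5],[0,0,0,0,-0.5]]]' |sed -n 2,4p
```

```text
tcp_pos: [550.1, -327.2, -19.2]
ee_rot: [-0.0, 0.979, 0.202, -0.0]
contact_force: [-1.1, 0.8, -4.6]
tcp_pos: [550.4, -327.3, -19.8]
ee_rot: [0.0, 0.979, 0.202, 0.0]
contact_force: [-0.9, 0.9, -2.7]
```

Force is dropping, so contact has begun. I'll lower a touch more and then release.

```bash

python3 -m inch '[[[0,0,0.03,0,-0.5],[0,0,0,0,-0.5]]]' |sed -n 2,4p
python3 -m inch '[[[0,0,0,0,0.6],[0,0,0,0,0.8],[0,0,0,0,1],[0,0,0,0,1],[0,0,0,0,1],[0,0,0,0,1]]]' |sed -n 2,6p
```

```text
tcp_pos: [550.4, -327.3, -19.8]
ee_rot: [0.0, 0.979, 0.202, 0.0]
contact_force: [-3.1, 1.1, 5.3]
tcp_pos: [550.2, -327.3, -20.8]
ee_rot: [0.0, 0.979, 0.202, 0.0]
contact_force: [-0.5, 0.2, 0.1]
gripper_width: 85.4
gripper_force: 0.0
```

```bash

python3 -m inch '[[[0,0,-0.4,0,1],[0,0,-0.6,0,1],[0,0,-0.8,0,1],[0,0,-1,0,1],[0,0,-1,0,1],[0,0,-1,0,1],[0,0,-1,0,1],[-0.5,0.8,-0.5,0,1],[-0.5,1,0,0,1],[-0.5,1,0,0,1],[-0.5,1,0,0,1],[-0.5,1,0,0,1]]]' |sed -n 1,4p
python3 -m inch '[[[-0.5,1,0,0,1],[-0.5,1,0,0,1],[-0.5,1,0,0,1],[-0.5,1,0,0,1],[-0.5,1,0,0,1],[-0.5,1,0,0,1],[0,0,0,0,1],[0,0,0,0,1]]]' |sed -n 1,4p
python3 - <<'E'
from h import *
t=grab_frame("top");s=grab_frame("scene")
for b in blobs(mask(t,(50,90,60),(75,255,255)),100):
    p,q,g=rect("top",b,46);print(p.round(1),np.round(q,1),round(g,3))
a=cv2.resize(s[100:300,150:400],None,fx=2.4,fy=2.4);cv2.imwrite("pics/f.png",a[...,::-1])
E
```

```text
time: 31.35
tcp_pos: [540.4, -463.4, 138.7]
ee_rot: [0.001, 0.979, 0.202, 0.001]
contact_force: [0.4, -0.6, 1.1]
time: 32.15
tcp_pos: [530.4, -629.9, 137.6]
ee_rot: [0.0, 0.979, 0.201, 0.0]
contact_force: [1.5, 0.1, -0.6]
[523.  154.6] [121.   60.8] 0.286
[ 549.2 -327.3] [120.2  61. ] 0.403
[604.2 335.1] [121.1  60.1] 0.198
```

View pics/f.png

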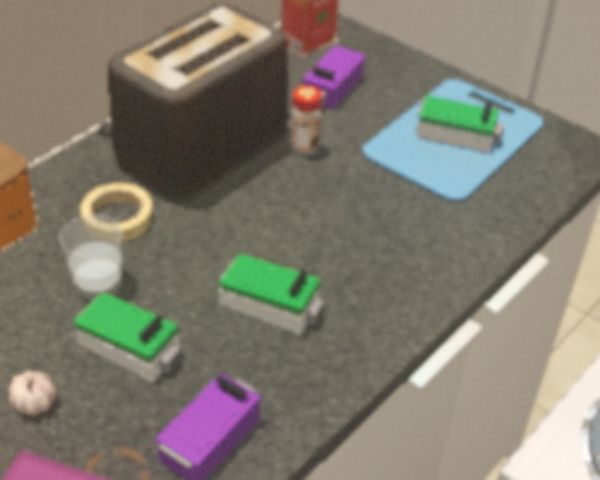

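The case stands flat, lid shut, in the middle of the board at crop (460,120), measured at (549,-327). The other two cases, glass, garlic and spice jar are where they were, and the arm is clear.

```bash
python3 -c "
from station import *
print(close_job())"
```

```text
the job is handed in; nothing more can be done
None
```

The uncaught case was the right-hand one: I pushed its lid down until the catch snapped, then set it flat in the middle of the blue board by its white sides, left everything else in place, and handed the job in at about 32 s.

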